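# Close the deburring barrel with its notched lid

### The arm

A 7-joint arm with a two-finger parallel gripper is mounted at the origin on a cart in front of the work surface, level with it; the furniture and walls round the work are solid. World frame = base frame: x ahead of the robot, y to its left, z up, the work surface at z = 0. Lengths are in m, angles in degrees, forces in N, time in s.
With the tool pointing down it reaches from about 0.4 to 0.85 m from the base axis. Payload 6.9 kg.
Tool frame: the origin (TCP) lies on the centre line of the jaws, within the pads' length; the fingertips stand 25 mm ahead of it and the grasp point (between the pads) lies 6 mm ahead of it (arm.tcp_to_tips is the z of the fingertips in the tool frame, in m); z points along the fingers, y is the line along which they close (so a half turn about z gives the same grasp; the last joint's range is limited). The gripper opens to 85 mm and grips with 20 to 120 N. Pads are 22 mm wide; open, the fingers measure 114 mm over their backs; the gripper's body (76 mm by 85 mm) begins 54 mm behind the grasp point. The pads swing forward as they close: fully open they stand 13 mm farther back than shut.
Start: joints at [-59.158, 29.078, -13.613, 85.955, 7.202, 65.827, -8.869], TCP at [0.262, 0.567, 0.256] pointing down, gripper open.
Joint ranges: [-176.47, 176.47], [-13.61, 117.27], [-81.72, 77.17], [0.22, 143.17], [-87.28, 267.28], [10, 112.55], [-165.47, 165.47]. Speed limits (degrees/s): [136.94, 136.94, 180, 180, 180, 180, 180].

### API

Orientations are given as [roll, pitch, yaw] about the fixed x, y, z axes, in that order (R = Rz(yaw) Ry(pitch) Rx(roll)).
In Python, from plant import status, get_image, camera_info, arm, silhouettes gives the robot as it stands. The module is installed in compiled form; this text tells all that it offers.
- The arm moves only by the tool drive_tool, never from a script. Its argument "steps" is text: rows parted by semicolons, each of 7 numbers parted by spaces: the shift along the tool's x, y, z in cm, then the turn, a rotation vector about the tool's x, y, z in degrees, then the opening, from 0 (shut) to 1 (fully open). In form: dx dy dz rx ry rz gripper; .... A call has 1 to 12 rows; each row is the pose to reach, as a shift and turn from the pose commanded when the call began, along the tool's axes at that moment; what a row does not reach only later rows make up. A row lasts 1/12 s, in which the tool goes at most 41.7 mm and 7.16 degrees, less where a joint would pass 70% of its speed; a pose out of reach is approached as far as the arm can. A call with a gripper value outside its range is refused whole. The fingers move at their own pace and stop on an object; the grip force is fixed at half the most. Time passes only in rows, so rows that repeat a pose let the fingers close. It gives the time, the measured TCP pose, the force, the opening and the grip force at its end, in the units of the state.
- status.get_obs(): the state, without advancing time (a new reading comes with each control period).
- get_image(name): name is "side" or "top"; returns (picture, depth): 384x512x3 uint8, red, green, blue; 384x512 float32, m along the optical axis (not along the pixel's ray), 0 where there is no reading.
- camera_info(name): a dict with "vertical_fov" (degrees; the focal length in pixels is half the picture's height over the tangent of half this angle, whatever the lens; pixels are square), "cx", "cy" (the principal point, pixels), "rvec" (rotation vector, rad) and "tvec" (3), from world to camera coordinates, as OpenCV has them. Camera axes: x right, y down, z forward; pixel columns grow to the right and rows downward; lengths in m; the calibration is good to about 2 mm. A picture is of the moment at which its call begins. camera_info takes no time and is no camera call.
- arm.hand_in(): hands the job in; it is judged then, once.
Trained networks look in the newest picture that a camera, given by its name, has taken for a name from the list of things; names that differ only in an ending like _2 or _b are one class to them, and where a whole thing is asked for, a point or a joint stands for the part that bears it (a point fixed in the world has none). Each returns a list of dicts, best first, with "p" (0 to 1); they miss things now and then, are a little off and sometimes report something else, mostly with a low value. They report only what shows in the picture. A call takes as long as a camera call.
- silhouettes(camera, target): "region" (384x512 bool, what is visible of it) and "position" ([column, row] in pixels, amid what is visible of it).
The state is a dict: "clock": time; "joint_pos": joint angles; "joint_velocities": joint speeds; "joint_torque": joint torques, N m; "tool_pos": TCP position; "tcp_rot": TCP orientation; "ft_force": force on the tool from outside, world axes, zero at the start; "ft_torque": the same for the moment, N m; "gripper_width": finger opening in m; "finger_force": force on a finger pad.
Only numpy, scipy, OpenCV 4.12 (cv2) and the standard library are available. Lean on these libraries where they do the work, as an engineer would, in place of code of your own. Each camera call takes 0.05 s, during which the arm holds its last target. There are 200 camera calls.

### The job

Take the lid by its bar handle off the sloped rest and close the deburring barrel with it: set it on the rim and turn it until its notches drop over the rim's six pins, so that it sits level and fully down on the rim all round. Let go of it there, and do not shift the fob, the lock cylinder or the brass padlock on the bench.

Things in the scene. Friction and masses are not known exactly. Their poses are not given: they have to be found in the camera images.
- rest: Fixed steel rest for the lid, 125 x 120 mm, up to 90 mm high. Origin: centre of its underside. Its plate slopes 32 degrees down toward its own -x; two pegs 8 mm high, near the low edge, stop the lid's spigot.
- fob: Bystander, loose: black remote fob 35x63x15 mm lying on the bench; origin centre of underside.
- cylinder: Bystander, loose: lock cylinder 41x65x17 mm lying on the bench; origin centre of underside.
- brass_padlock: Bystander, loose: brass padlock 66x42x15 mm lying on the bench; origin centre of underside.
- lid_grip (a point): Centre of the lid's black bar handle (48 mm long, 12 thick, 36 tall), on the lid's axis. z = lid's axis, out of its top; x = along the bar; y = across it (grip this way). Plate's top is 18 mm below this point, plate's underside, which seats on the rim, 24 mm below. At the start the lid lies loose on the sloped rest, its axis leaning 32 degrees from vertical toward the rest's low side.
- lid: The lid, 180 g, up to a fifth more or less; origin: centre of the foot of its spigot, axes as lid_grip. Aluminium plate 100 mm across, 6 mm thick; below it a round spigot 78.6 mm across, 11 mm deep, lower edge bevelled. Six open notches, 17 mm wide and 10 deep, 60 degrees apart round the plate's edge, one at +x.
- barrel_rim (a point): Centre of the barrel's mouth, at the height of the flat rim (95 mm above the bench); z up. The rim is an aluminium collar 102 mm across, bore 84 mm. Six round-topped steel pins, 7 mm thick, stand 5.5 mm up from it, 60 degrees apart, 46 mm from the axis. The collar's angle differs every time and no reading gives it (not this point's yaw): see it or find it by touch.
- barrel: The barrel: open dark steel drum, fixed upright on a square grey drive base 115 mm wide, 40 mm high; origin centre of its underside. With the notches off the pins the lid rides 5.5 mm too high on the pin tops, its spigot in the bore; within about 6 degrees of a right angle (one every 60 degrees) it drops fully onto the rim.

How it is judged:
By the outcome, as a careful person would: the job done as asked, in the order asked, and still so for the second after the job is handed in, with the robot touching nothing.
It also fails if it takes over 51 s, if anything falls off the work surface, if the arm or the gripper's body presses on something with over 40 N, if the wrist force passes 120 N, or if a joint passes its speed limit or range.

## Working session

There is one attempt and no reset: what is moved stays moved. The work goes in short steps, Python scripts to look and compute and a tool call to move; the robot and the scene stay as the last step left them, time stands still between calls to the robot, and variables do not carry over. Pictures are saved under pics/ and viewed, at most 10 in all, crops included, and the job is handed in when it is done.

Besides the shell and the picture viewer there is one more tool, called after "Emit:" by a JSON object that holds its "name" and its "arguments", one argument or row to a line. drive_tool: Moves the arm, as the interface text tells. Its arguments: {"type":"object","properties":{"steps":{"type":"string"}},"required":["steps"]}

```bash
mkdir -p pics; cat > h.py <<'E'
import numpy as np,cv2
from scipy.spatial.transform import Rotation as R
from plant import status,get_image,camera_info,arm,silhouettes
def cam(n):
    c=camera_info(n);f=192/np.tan(np.radians(c["vertical_fov"])/2)
    return f,c["cx"],c["cy"],cv2.Rodrigues(np.array(c["rvec"],float))[0],np.array(c["tvec"],float).ravel()
def cloud(n,d):
    f,cx,cy,Rm,t=cam(n);v,u=np.mgrid[:384,:512]
    p=np.stack([(u-cx)/f*d,(v-cy)/f*d,d],-1);return (p-t)@Rm
def proj(n,P):
    f,cx,cy,Rm,t=cam(n);q=np.atleast_2d(P)@Rm.T+t
    return np.c_[f*q[:,0]/q[:,2]+cx,f*q[:,1]/q[:,2]+cy]
E
python3 - <<'E'
from h import *
ims=[]
for n in ("top","side"):
    im,d=get_image(n);np.savez(n+".npz",im=im,d=d);ims.append(im)
    W=cloud(n,d);print(n,camera_info(n))
    for t in ("rest","lid","barrel","fob","cylinder","brass_padlock"):
        for s in silhouettes(n,t)[:2]:
            r=s["region"]&(d>0);w=W[r]
            print(t,round(s["p"],2),np.round(s["position"]),r.sum(),np.round(np.percentile(w,[3,50,97],axis=0),3).tolist() if r.sum() else "")
            np.save(f"{n}_{t}.npy",s["region"]) if s is silhouettes else None
    cv2.imwrite(f"pics/{n}0.png",im[:,:,::-1])
print(status.get_obs())
E
```

```text
top {'vertical_fov': 53.21825490511945, 'cx': 253.97057359102564, 'cy': 187.51902088478988, 'rvec': array([ 2.17228658, -2.12736241,  0.18337567]), 'tvec': array([-0.25429021,  0.54849533,  0.85588928])}
rest 0.83 [261. 212.] 1299 [[0.399, -0.326, 0.004], [0.479, -0.254, 0.061], [0.52, -0.205, 0.084]]
rest 0.19 [233. 154.] 1867 [[0.582, -0.251, 0.025], [0.635, -0.194, 0.045], [0.686, -0.137, 0.077]]
lid 0.67 [264. 229.] 1162 [[0.418, -0.307, 0.045], [0.454, -0.268, 0.072], [0.49, -0.229, 0.103]]
barrel 0.76 [235. 156.] 1957 [[0.583, -0.251, 0.023], [0.633, -0.193, 0.046], [0.685, -0.137, 0.092]]
fob 0.85 [180. 247.] 322 [[0.4, -0.095, 0.009], [0.415, -0.068, 0.015], [0.431, -0.042, 0.018]]
cylinder 0.66 [185. 201.] 297 [[0.512, -0.103, 0.003], [0.528, -0.081, 0.014], [0.547, -0.044, 0.02]]
brass_padlock 0.76 [319. 160.] 279 [[0.612, -0.425, 0.008], [0.63, -0.406, 0.015], [0.667, -0.386, 0.019]]
side {'vertical_fov': 51.37214075875931, 'cx': 254.66728321957004, 'cy': 186.5145079270938, 'rvec': array([ 0.53632511, -2.58846792,  1.3738678 ]), 'tvec': array([0.39126235, 0.31467656, 0.552
[... 847 characters left out ...]
os': array([-59.15857594,  29.07579811, -13.61353685,  85.95256838,
         7.20236505,  65.82581018,  -8.86835699]), 'joint_velocities': array([ 0.01704169, -0.10732499, -0.08819571,  0.01281202,  0.04213293,
       -0.05348879, -0.04396389]), 'joint_torque': array([-2.51087195e-04, -6.20177150e+01, -2.18432978e+00, -2.49919653e+01,
        1.40153768e-02,  2.13186831e-03,  6.03545843e-06]), 'tool_pos': array([0.26215564, 0.56738297, 0.25631009]), 'tcp_rot': array([ 1.79996016e+02, -6.01660084e-04,  1.55202827e+02]), 'ft_force': array([ 0.27075478, -0.06746935,  0.78883369]), 'ft_torque': array([0.00080951, 0.03088311, 0.00158086]), 'finger_force': 0.0, 'gripper_width': 0.0854987391017979}
```

View pics/top0.png

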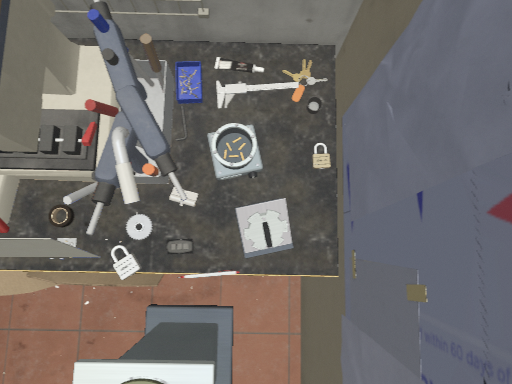

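View pics/side0.png

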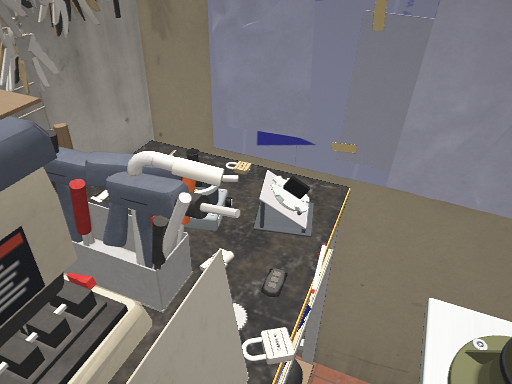

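```bash
cat > m.py <<'E'
from h import *
from scipy.optimize import least_squares
z=np.load("top.npz");im,d=z["im"],z["d"];W=cloud("top",d)
def circ(P,c0,r):
    s=least_squares(lambda c:np.hypot(P[:,0]-c[0],P[:,1]-c[1])-r,c0,loss="soft_l1",f_scale=.002);return s.x
m=(abs(W[...,2]-.095)<.006)&(np.hypot(W[...,0]-.635,W[...,1]+.194)<.07)
P=W[m];print("rim",m.sum(),np.median(P[:,2]),circ(P,[.635,-.194],.0465))
m=(np.hypot(W[...,0]-.454,W[...,1]+.266)<.06)&(W[...,2]>.02);P=W[m]
# plane via ransac
rng=np.random.default_rng(0);best=None;bs=0
for _ in range(500):
    q=P[rng.choice(len(P),3,False)];n=np.cross(q[1]-q[0],q[2]-q[0]);n/=np.linalg.norm(n)+1e-12;n*=np.sign(n[2])
    k=abs((P-q[0])@n)<.0025
    if k.sum()>bs:bs=k.sum();best=k
c=P[best].mean(0);n=np.linalg.svd(P[best]-c)[2][2];n*=np.sign(n[2])
print("plane",bs,len(P),c,n,"tilt",np.degrees(np.arccos(n[2])),"az",np.degrees(np.arctan2(n[1],n[0])))
h=(P-c)@n
for a in np.arange(-.03,.05,.004):print(round(a,3),((h>=a)&(h<a+.004)).sum(),end="; ")
B=P[(h>.012)&(h<.026)];print("\nbar",len(B),B.mean(0))
l=np.linalg.svd(B-B.mean(0));print(l[2][0],np.ptp((B-B.mean(0))@l[2].T,axis=0))
def rect(o,ex,ey,s=.13,N=400):
    g=(np.arange(N)+.5)/N*s-s/2;X,Y=np.meshgrid(g,-g)
    Q=(o+X[...,None]*ex+Y[...,None]*ey).reshape(-1,3);uv=proj("top",Q).astype(np.float32).reshape(N,N,2)
    return cv2.remap(im,uv[...,0],uv[...,1],cv2.INTER_CUBIC)
ex=np.array([1.,0,0]);ey=np.array([0,1.,0])
A=rect(np.array([.635,-.194,.097]),ex,ey)
u=ex-n*(n@ex);u/=np.linalg.norm(u)
o=c.copy();Bp=rect(o,u,np.cross(n,u))
cv2.imwrite("pics/rect0.png",np.hstack([A,Bp])[:,:,::-1])
E
python3 m.py
```

```text
rim 531 0.09546057681422486 [ 0.64250538 -0.19347152]
plane 2744 2744 [ 0.44731548 -0.25422898  0.32037425] [0.94645828 0.32117198 0.03263862] tilt 88.1296128424629 az 18.744174235969783
-0.03 83; -0.026 88; -0.022 78; -0.018 91; -0.014 84; -0.01 89; -0.006 89; -0.002 892; 0.002 87; 0.006 87; 0.01 84; 0.014 86; 0.018 86; 0.022 82; 0.026 80; 0.03 72; 0.034 65; 0.038 64; 0.042 56; 0.046 44; 
bar 295 [ 0.47742047 -0.25916954  0.07615641]
[-0.31459047  0.94026406 -0.13013965] [0.10696333 0.034859   0.01648409]
```

View pics/rect0.png

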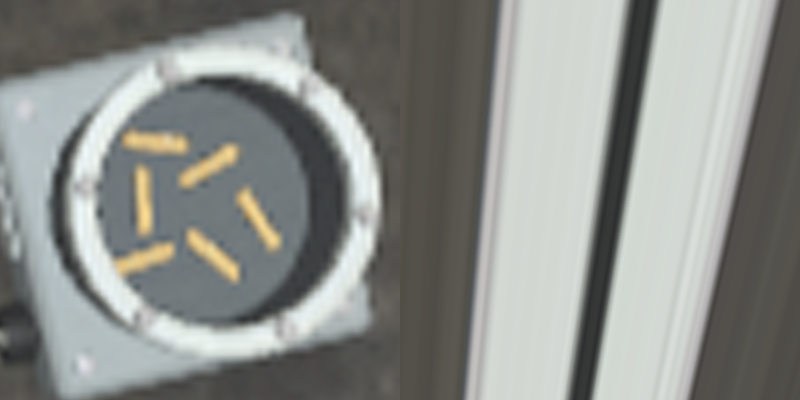

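```bash
sed -i 's/(W\[...,2\]>.02);/(W[...,2]>.02)\&(W[...,2]<.15)\&(d>0);/; s/pics\/rect0/pics\/rect1/' m.py
cat >> m.py <<'E'
# search orientation: bar points above plate, bar top plane +18mm
B=P[(h>.010)];bt=P[(h>.032)];print("tall",len(B),len(bt),bt.mean(0) if len(bt) else "")
T=np.c_[(P-o)@u,(P-o)@np.cross(n,u),h]
for lo,hi in((.008,.03),(.03,.042)):
    t=T[(h>lo)&(h<hi)]
    if len(t)>5:
        r=cv2.minAreaRect((t[:,:2]*1000).astype(np.float32));print(lo,len(t),r,t.mean(0)*1000)
print("u",u,"v",np.cross(n,u))
E
python3 m.py
```

```text
rim 531 0.09546057681422486 [ 0.64250538 -0.19347152]
plane 970 1941 [ 0.45602449 -0.26835986  0.06833372] [-0.51725583 -0.11845755  0.84759319] tilt 32.049151367650516 az -167.10103631016688
-0.03 0; -0.026 0; -0.022 155; -0.018 552; -0.014 14; -0.01 11; -0.006 103; -0.002 892; 0.002 65; 0.006 5; 0.01 6; 0.014 7; 0.018 10; 0.022 3; 0.026 11; 0.03 16; 0.034 87; 0.038 4; 0.042 0; 0.046 0; 
bar 22 [ 0.45708478 -0.26672695  0.09137185]
[-0.83195692 -0.02210913 -0.55439956] [0.04517611 0.01331382 0.01220272]
tall 144 103 [ 0.4364188  -0.27328452  0.09751691]
0.008 40 ((-0.31420135498046875, 4.754428863525391), (10.915199279785156, 45.128211975097656), 89.44827270507812) [13.72556689  5.10185206 19.80213462]
0.03 107 ((-2.0166587829589844, -1.2028188705444336), (47.60407257080078, 11.901693344116211), 15.041481018066406) [-1.12646116 -0.682616   35.29915285]
u [ 0.85583083 -0.07159459  0.51227708] v [-6.93889390e-18  9.90374688e-01  1.38412346e-01]
```

View pics/rect1.png

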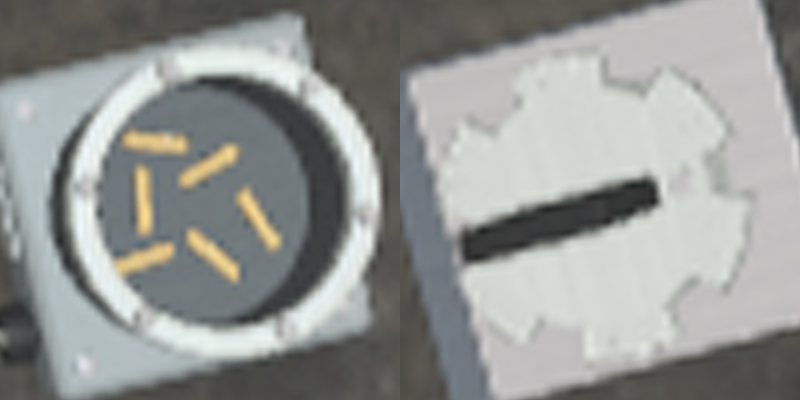

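```bash
python3 - <<'E'
from h import *
Ps=[]
for n in("top","side"):
    z=np.load(n+".npz");d=z["d"];Ps.append(cloud(n,d)[d>0])
P=np.vstack(Ps);np.set_printoptions(linewidth=200)
H=np.full((10,14),np.nan)
for i in range(10):
    for j in range(14):
        m=(abs(P[:,0]-(.1+.08*i))<.04)&(abs(P[:,1]-(.6-.1*j))<.05)
        if m.any():H[i,j]=round(np.percentile(P[m,2],99),2)
print("y",[round(.6-.1*j,1) for j in range(14)])
for i in range(10):print(round(.1+.08*i,2),H[i])
n=np.array([-.5173,-.1185,.8476]);c=np.array([.4455,-.2714,.0825])
x=np.array([.827,.187,.531]);x-=n*(x@n);x/=np.linalg.norm(x)
Rg=np.c_[x,np.cross(-n,x),-n];print(R.from_matrix(Rg).as_euler("xyz",degrees=True), c+n*.011)
E
```

```text
y [0.6, 0.5, 0.4, 0.3, 0.2, 0.1, -0.0, -0.1, -0.2, -0.3, -0.4, -0.5, -0.6, -0.7]
0.1 [-0.79 -0.79 -0.79 -0.79  0.    0.    0.1   0.02  0.   -0.79  0.39  0.39   nan   nan]
0.18 [-0.79 -0.79 -0.79 -0.79  0.    0.    0.    0.    0.   -0.79  0.44  0.44   nan   nan]
0.26 [-0.49 -0.52 -0.79 -0.22 -0.22 -0.21 -0.79 -0.79 -0.79 -0.79  0.44  0.53   nan   nan]
0.34 [-0.48   nan  0.    0.    0.    0.02  0.02  0.01  0.01  0.    0.    0.59   nan   nan]
0.42 [ nan  nan 0.   0.25 0.25 0.25 0.25 0.02 0.07 0.11 0.   0.6   nan  nan]
0.5 [ nan  nan  nan 0.05 0.02 0.28 0.26 0.2  0.09 0.09 0.63 0.62  nan  nan]
0.58 [ nan  nan  nan 0.29 0.41 0.24 0.27 0.23 0.1  0.04 0.64 0.61  nan  nan]
0.66 [ nan  nan  nan 0.12 0.41 0.41 0.25 0.23 0.1  0.04 0.63 0.55  nan  nan]
0.74 [ nan  nan  nan 0.08 0.37 0.24 0.28 0.03 0.04 0.   0.52 0.43  nan  nan]
0.82 [ nan  nan  nan  nan 0.37 0.3  0.3  0.03 0.38 0.01 0.03 0.39  nan  nan]
[-179.91456626  -32.05139362   12.74137722] [ 0.4398097 -0.2727035  0.0918236]
```

```bash
cat >> h.py <<'E'
def delta(p,rpy,p0=None,rpy0=None):
    o=status.get_obs();p0=o["tool_pos"] if p0 is None else p0;rpy0=o["tcp_rot"] if rpy0 is None else rpy0
    A=R.from_euler("xyz",rpy0,degrees=True);B=R.from_euler("xyz",rpy,degrees=True)
    return np.round(np.r_[A.inv().apply(np.array(p)-p0)*100,(A.inv()*B).as_rotvec(degrees=True)],2)
E
python3 -c "
from h import *
o=status.get_obs()
print(delta([.32,.5,.45],[180,0,145]),delta([.47,.25,.45],[180,0,110]))"
```

```text
[ -8.08  -3.69 -19.37   0.    -0.    10.2 ] [-32.18 -20.09 -19.37   0.    -0.    45.2 ]
```

Emit:
{"name": "drive_tool", "arguments": {
  "steps": "-2 -1 -4 0 0 2 1;-4 -2 -8 0 0 4 1;-6 -3 -12 0 0 7 1;-8 -3.7 -15.5 0 0 10 1;-11 -5.5 -18 0 0 15 1;-14 -7.5 -19.4 0 0 20 1;-17 -10 -19.4 0 0 25 1;-20 -12 -19.4 0 0 30 1;-23 -14 -19.4 0 0 34 1;-26 -16 -19.4 0 0 38 1;-29 -18 -19.4 0 0 42 1;-32 -20 -19.4 0 0 46 1"
}}

```text
clock: 1.7
tool_pos: [0.4693, 0.2499, 0.4506]
tcp_rot: [180.0, -0.0, 109.0]
ft_force: [1.8, 0.2, -0.8]
gripper_width: 0.0851
finger_force: 0.0
```

```bash
python3 -c "
from h import *
o=status.get_obs();print(o['joint_pos'])
print(delta([.50,.0,.45],[180,0,65]),delta([.45,-.20,.40],[180,0,30]))"
```

```text
[-32.38173067  14.97895084   2.44183615  77.67702485  -0.6353
  87.31779611 -10.98592386]
[-2.462e+01 -5.230e+00  6.000e-02  3.000e-02 -3.000e-02  4.401e+01] [-4.191e+01 -1.648e+01  5.050e+00  2.000e-02 -4.000e-02  7.901e+01]
```

Emit:
{"name": "drive_tool", "arguments": {
  "steps": "-3.5 -.7 0 0 0 6.5 1;-7 -1.5 0 0 0 13 1;-10.5 -2.2 0 0 0 19.5 1;-14 -3 0 0 0 26 1;-17.5 -3.7 0 0 0 32 1;-21 -4.5 0 0 0 38 1;-24.5 -5.2 0 0 0 44 1;-28 -7.5 1 0 0 51 1;-31.5 -9.7 2 0 0 58 1;-35 -12 3 0 0 65 1;-38.5 -14.2 4 0 0 72 1;-42 -16.5 5 0 0 79 1"
}}

```text
clock: 2.7
tool_pos: [0.4516, -0.1955, 0.4016]
tcp_rot: [180.0, -0.0, 29.9]
ft_force: [0.8, 0.2, 0.2]
gripper_width: 0.0857
finger_force: 0.0
```

```bash
python3 -c "
from h import *
o=status.get_obs();print(o['joint_pos'])
n=np.array([-.5173,-.1185,.8476]);g=np.array([.4398,-.2727,.0918])
print(g+n*.09,delta(g+n*.09,[180,-32.05,12.74]))"
```

```text
[ -1.68840149  12.91535726  29.23912282  89.84833752  -6.41332491
  78.8537092  -31.95604057]
[ 0.393243 -0.283365  0.168084] [-9.46  4.71 23.34 -4.77 31.76 16.69]
```

Emit:
{"name": "drive_tool", "arguments": {
  "steps": "-1 .5 2.5 -.6 4 2.1 1;-2 1.1 5 -1.2 8 4.2 1;-3.4 1.7 7.7 -1.8 12 6.3 1;-4.5 2.2 10.5 -2.4 16 8.4 1;-5.7 2.8 13.5 -3 20 10.5 1;-6.7 3.3 16.2 -3.6 24 12.6 1;-7.7 3.9 19 -4.2 28 14.7 1;-8.6 4.3 21.2 -4.8 31.8 16.7 1;-9.1 4.5 22.5 -4.8 31.8 16.7 1;-9.5 4.7 23.3 -4.8 31.8 16.7 1;-9.5 4.7 23.3 -4.8 31.8 16.7 1"
}}

```text
clock: 3.62
tool_pos: [0.3922, -0.2831, 0.1666]
tcp_rot: [-179.8, -31.9, 12.7]
ft_force: [-0.7, 0.4, 0.6]
gripper_width: 0.0852
finger_force: 0.0
```

```bash
python3 - <<'E'
from h import *
o=status.get_obs();print(o['joint_pos'])
g=np.array([.4398,-.2727,.0918]);print(delta(g,[180,-32.05,12.74]))
a,_=get_image("top");b,_=get_image("side")
cv2.imwrite("pics/pre.png",cv2.resize(np.hstack([a[130:310,180:360],b[90:270,200:380]]),None,fx=2.2,fy=2.2,interpolation=2)[:,:,::-1])
E
```

```text
[ 37.68751138  21.94878226  19.68841409 130.34558724 -70.46175693
  39.28721748  38.92283117]
[ 0.18  0.06  8.93 -0.18  0.15 -0.02]
```

View pics/pre.png

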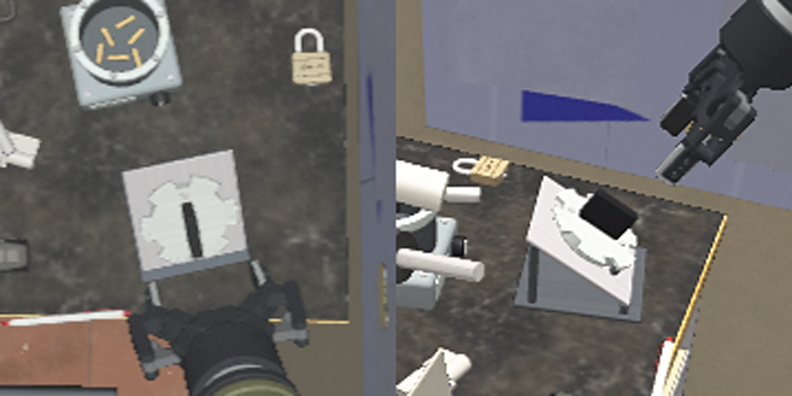

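The picture shows the open fingers at (150,290) and (262,272), either side of the bar's line at (192,230), so I can move in along the tool axis.

Emit:
{"name": "drive_tool", "arguments": {
  "steps": "0.05 0 1.5 0 0 0 1;0.1 0 3 0 0 0 1;0.15 0 4.5 0 0 0 1;0.2 0 6 0 0 0 1;0.2 0 7 0 0 0 1;0.2 0 8 0 0 0 1;0.2 0.05 8.6 0 0 0 1;0.2 0.05 8.9 0 0 0 1;0.2 0.05 8.9 0 0 0 1"
}}

```text
clock: 4.47
tool_pos: [0.4437, -0.2711, 0.0956]
tcp_rot: [179.8, -32.1, 13.3]
ft_force: [-1.2, -0.2, -1.2]
gripper_width: 0.0854
finger_force: 0.0
```

Emit:
{"name": "drive_tool", "arguments": {
  "steps": "0 0 0 0 0 0 0.6;0 0 0 0 0 0 0.4;0 0 0 0 0 0 0.2;0 0 0 0 0 0 0;0 0 0 0 0 0 0;0 0 0 0 0 0 0;0 0 0 0 0 0 0;0 0 0 0 0 0 0;0 0 0 0 0 0 0;0 0 0 0 0 0 0"
}}

```text
clock: 5.3
tool_pos: [0.4423, -0.2723, 0.0945]
tcp_rot: [179.9, -32.1, 13.1]
ft_force: [3.9, -3.3, -0.3]
gripper_width: 0.011
finger_force: 61.8
```

```bash
python3 - <<'E'
from h import *
o=status.get_obs();print(o['joint_pos'],o['tool_pos'],o['tcp_rot'],o['ft_torque'])
p=o['tool_pos'];n=-R.from_euler("xyz",o['tcp_rot'],degrees=True).as_matrix()[:,2]
print(delta(p+n*.03,o['tcp_rot']),delta(p+n*.03+[0,0,.15],o['tcp_rot']))
E
```

```text
[ 63.35916182  32.12947393 -25.3872194  131.24166926 -87.11393204
  13.14107671  51.54662785] [ 0.44228933 -0.272286    0.09454947] [179.92359047 -32.07318472  13.05786633] [-0.91269026 -0.18263178 -0.54327137]
[ 0. -0. -3.  0.  0.  0.] [  7.97   0.02 -15.71   0.     0.     0.  ]
```

Emit:
{"name": "drive_tool", "arguments": {
  "steps": "0 0 -.5 0 0 0 0;0 0 -1.2 0 0 0 0;0 0 -2 0 0 0 0;0.3 0 -3 0 0 0 0;1 0 -4.5 0 0 0 0;2 0 -6 0 0 0 0;3 0 -7.5 0 0 0 0;4 0 -9 0 0 0 0;5 0 -11 0 -1 0 0;6 0 -13 0 -4 0 0;7 0 -14.5 0 -8 0 0;8 0 -16 0 -12 0 0"
}}

```text
clock: 6.3
tool_pos: [0.4224, -0.2752, 0.2719]
tcp_rot: [-179.9, -19.6, 12.8]
ft_force: [1.0, 1.4, -4.0]
gripper_width: 0.0112
finger_force: 61.8
```

```bash
python3 - <<'E'
from h import *
o=status.get_obs();print(o['joint_pos'])
print(delta([.52,-.22,.26],[180,0,-5.3]),delta([.6435,-.1935,.22],[180,0,-5.3]))
E
```

```text
[ 38.4881319   12.24697543   2.65665673 113.31519628 -23.45892639
  45.09683846 -20.78993645]
[  9.72  -3.2    4.74  -3.21 -19.46  17.98] [ 20.27  -3.03  12.76  -3.21 -19.46  17.98]
```

Emit:
{"name": "drive_tool", "arguments": {
  "steps": "2 -.6 1 -.5 -3.5 3 0;4 -1.3 2 -1.1 -7 6 0;6 -2 3 -1.6 -10 9 0;8 -2.6 4 -2.2 -13 12 0;10 -3.2 4.7 -2.7 -16 15 0;12 -3.2 6.2 -3.2 -19 18 0;14 -3.1 7.6 -3.2 -19.5 18 0;16 -3.1 9 -3.2 -19.5 18 0;18 -3 10.5 -3.2 -19.5 18 0;19.5 -3 12 -3.2 -19.5 18 0;20.3 -3 12.8 -3.2 -19.5 18 0;20.3 -3 12.8 -3.2 -19.5 18 0"
}}

```text
clock: 7.3
tool_pos: [0.647, -0.191, 0.2184]
tcp_rot: [-179.8, -0.1, -5.0]
ft_force: [0.1, 0.9, -1.6]
gripper_width: 0.0111
finger_force: 61.7
```

```bash
cat > c.py <<'E'
from h import *
o=status.get_obs();print(o['joint_pos'],o['tool_pos'],o['tcp_rot'])
for n in("side","top"):
    im,d=get_image(n);W=cloud(n,d)
    cv2.imwrite(f"pics/hold_{n}.png",cv2.resize(im[80:280,130:330],None,fx=3,fy=3,interpolation=2)[:,:,::-1])
    p=o['tool_pos'];m=(d>0)&(np.hypot(W[...,0]-p[0],W[...,1]-p[1])<.062)&(W[...,2]>p[2]-.055)&(W[...,2]<p[2]-.02)
    P=W[m];print(n,m.sum(),np.round(np.percentile(P,[2,50,98],axis=0)-p,4).tolist() if m.any() else "")
E
python3 c.py
```

```text
[  9.59138648  35.11183161   8.72182974  81.02718525  -5.7394081
  64.23921003 -75.75334218] [ 0.64698461 -0.19101306  0.21836268] [-1.79849292e+02 -7.97586022e-02 -4.99479139e+00]
side 844 [[-0.0493, -0.0413, -0.0442], [-0.0148, 0.0161, -0.0306], [0.0381, 0.0498, -0.0227]]
top 871 [[-0.0515, -0.0454, -0.033], [-0.0238, -0.0035, -0.0285], [0.002, 0.0419, -0.0256]]
```

View pics/hold_side.png

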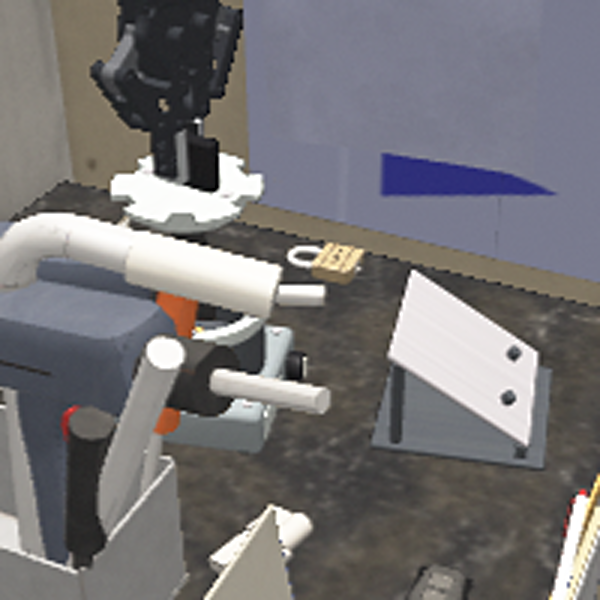

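View pics/hold_top.png

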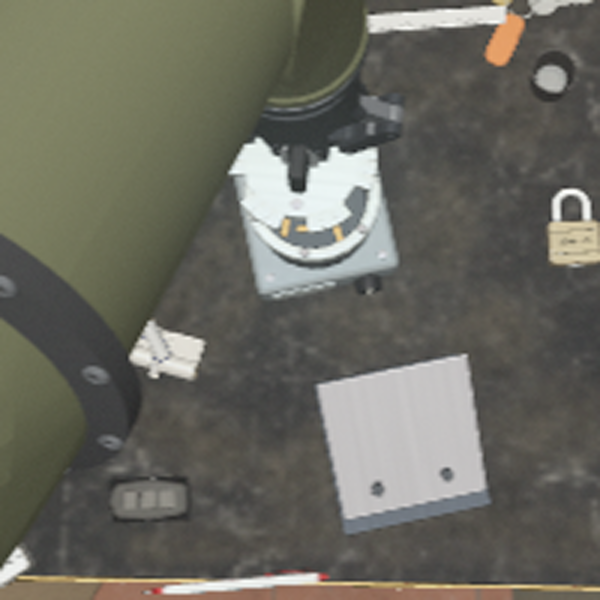

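```bash
cat > f.py <<'E'
from h import *
from scipy.optimize import least_squares
def fit(n):
    o=status.get_obs();p=o['tool_pos'];im,d=get_image(n);d=d.copy();W=cloud(n,d)
    q=W-p;m=(d>0)&(np.hypot(q[...,0],q[...,1])<.065)&(abs(q[...,2]+.030)<.0045)
    u8=m.astype(np.uint8);nl,lab,st,_=cv2.connectedComponentsWithStats(u8,connectivity=8)
    # outline on subpixel: project to plane z=p-.030, template score
    f,cx,cy,Rm,t=cam(n)
    P=q[m][:,:2];z=np.median(q[m][:,2])
    g=np.arange(-60,60,1)/1000.;X,Y=np.meshgrid(g,g)
    uv=proj(n,np.c_[X.ravel()+p[0],Y.ravel()+p[1],np.full(X.size,p[2]+z)]).astype(np.float32)
    S=cv2.remap(u8*255,uv[:,0].reshape(X.shape),uv[:,1].reshape(X.shape),cv2.INTER_LINEAR)/255.
    unk=cv2.remap(((W[...,2]>p[2]-.024)|(d==0)).astype(np.float32),uv[:,0].reshape(X.shape),uv[:,1].reshape(X.shape),cv2.INTER_LINEAR)>.01
    unk=cv2.dilate(unk.astype(np.uint8),np.ones((5,5)))>0
    best=(-1,)
    for dx in np.arange(-6,6.1,.5)/1000:
        for dy in np.arange(-6,6.1,.5)/1000:
            x,y=X-dx,Y-dy;r=np.hypot(x,y);az=np.degrees(np.arctan2(y,x))
            for a in range(-16,8):
                b=np.radians((az-a+30)%60-30)
                T=(r<.05)&~((r*np.cos(b)>.040)&(abs(r*np.sin(b))<.0085))
                s=-(abs(T-S)[~unk]).mean()
                if s>best[0] or best[0]==-1:best=(s,dx,dy,a)
    print(n,m.sum(),"z",z,"best",best)
if __name__=="__main__":
    fit("side");fit("top")
E
python3 f.py
```

```text
side 688 z -0.030515331461064166 best (np.float64(-0.05176173874341666), np.float64(-0.006), np.float64(0.0035), -6)
top 841 z -0.02973196313031526 best (np.float64(-0.02459686702529532), np.float64(-0.0055), np.float64(0.0025), -5)
```

The lid hangs level about 5.5 mm along −x from the TCP, with its notches at −5.5°. The rim's pins are at −5.3°. I'll centre it over the rim and descend to just above.

Emit:
{"name": "drive_tool", "arguments": {
  "steps": ".1 .2 1 0 0 0 0;.2 .4 2.5 0 0 0 0;.25 .5 4 0 0 0 0;.25 .5 5.2 0 0 0 0;.25 .5 6 0 0 0 0;.25 .5 6.6 0 0 0 0;.25 .5 6.8 0 0 0 0;.25 .5 6.8 0 0 0 0;.25 .5 6.8 0 0 0 0"
}}

```text
clock: 8.25
tool_pos: [0.6496, -0.1987, 0.1543]
tcp_rot: [-180.0, -0.4, -5.1]
ft_force: [0.1, -0.4, -2.2]
gripper_width: 0.0111
finger_force: 61.8
```

```bash
python3 - <<'E'
from h import *
from f import fit
o=status.get_obs();print(o['tool_pos'],o['tcp_rot'],o['ft_force'])
fit("side");fit("top")
im,_=get_image("top");im2,_=get_image("side")
cv2.imwrite("pics/low.png",np.hstack([cv2.resize(a,(390,390),interpolation=2) for a in (im[110:190,200:280],im2[120:240,150:270])])[:,:,::-1])
E
```

```text
[ 0.64959082 -0.19867102  0.15432221] [-179.97900294   -0.42620694   -5.14869923] [ 0.06940923 -0.38526135 -2.21228835]
side 83 z -0.030318716440109916 best (np.float64(-0.03955496166567159), np.float64(-0.003), np.float64(0.001), -7)
top 663 z -0.029948404378078997 best (np.float64(-0.028561631972060502), np.float64(-0.005), np.float64(0.003), -5)
```

View pics/low.png

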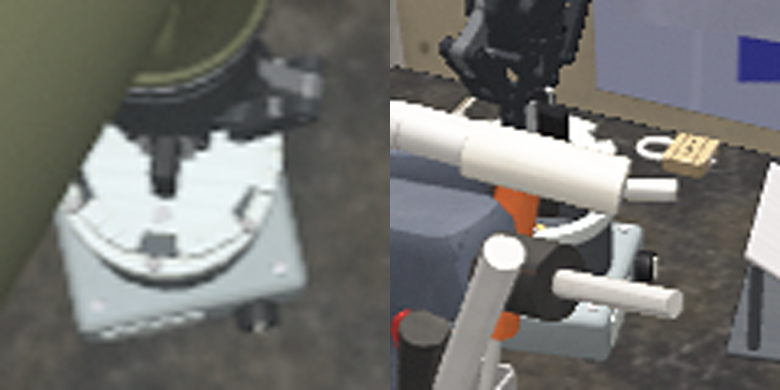

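The left crop shows three notches aligned with the rim pins, the nearest at (155,248). I'll shift about 2 mm and lower.

Emit:
{"name": "drive_tool", "arguments": {
  "steps": "-.1 -.2 .2 0 0 0 0;-.1 -.2 .4 0 .4 0 0;-.1 -.2 .7 0 .4 0 0;-.1 -.2 1 0 .4 0 0;-.1 -.2 1.2 0 .4 0 0;-.1 -.2 1.4 0 .4 0 0;-.1 -.2 1.6 0 .4 0 0;-.1 -.2 1.6 0 .4 0 0;-.1 -.2 1.6 0 .4 0 0"
}}

```text
clock: 9.2
tool_pos: [0.6486, -0.1964, 0.1375]
tcp_rot: [-180.0, -0.8, -5.1]
ft_force: [-0.3, -0.3, -2.0]
gripper_width: 0.0111
finger_force: 61.8
```

Emit:
{"name": "drive_tool", "arguments": {
  "steps": "0 0 .1 0 -.4 0 0;0 0 .2 0 -.8 0 0;0 0 .3 0 -.8 0 0;0 0 .4 0 -.8 0 0;0 0 .5 0 -.8 0 0;0 0 .55 0 -.8 0 0;0 0 .6 0 -.8 0 0;0 0 .6 0 -.8 0 0"
}}

```text
clock: 9.87
tool_pos: [0.6487, -0.1964, 0.1316]
tcp_rot: [-180.0, 0.0, -5.1]
ft_force: [-0.2, -0.2, -2.6]
gripper_width: 0.011
finger_force: 61.8
```

Emit:
{"name": "drive_tool", "arguments": {
  "steps": "0 0 .05 0 0 0 0;0 0 .1 0 0 0 0;0 0 .15 0 0 0 0;0 0 .2 0 0 0 0;0 0 .2 0 0 0 0"
}}

```text
clock: 10.28
tool_pos: [0.6489, -0.1965, 0.1311]
tcp_rot: [-180.0, -0.0, -5.1]
ft_force: [-1.7, 0.5, 8.5]
gripper_width: 0.0117
finger_force: 63.4
```

Emit:
{"name": "drive_tool", "arguments": {
  "steps": "0 0 -.05 0 0 0 .15;0 0 -.05 0 0 0 .3;0 0 -.05 0 0 0 .4;0 0 -.05 0 0 0 .4;0 0 -.05 0 0 0 .4;0 0 -.05 0 0 0 .4"
}}

```text
clock: 10.78
tool_pos: [0.6487, -0.1964, 0.13]
tcp_rot: [-180.0, 0.0, -5.1]
ft_force: [-0.8, 0.2, -0.3]
gripper_width: 0.0344
finger_force: 0.0
```

Emit:
{"name": "drive_tool", "arguments": {
  "steps": "0 0 -1 0 0 0 .4;0 0 -2 0 0 0 .4;0 0 -4 0 0 0 .4;0 0 -6 0 0 0 .4;0 0 -9 0 0 0 .4;0 0 -12 0 0 0 .4;-4 0 -15 0 0 0 .4;-8 0 -17 0 0 0 .4;-12 0 -18 0 0 0 .4;-16 0 -18 0 0 0 .4;-20 0 -18 0 0 0 .4;-20 0 -18 0 0 0 .4"
}}

```text
clock: 11.78
tool_pos: [0.4428, -0.1788, 0.312]
tcp_rot: [-180.0, 0.1, -5.3]
ft_force: [-0.9, 0.2, 0.1]
gripper_width: 0.0343
finger_force: 0.0
```

```bash
python3 - <<'E'
from h import *
im,d=get_image("top");W=cloud("top",d);im2,d2=get_image("side")
m=(d>0)&(np.hypot(W[...,0]-.6436,W[...,1]+.1938)<.045)&(W[...,2]>.09)&(W[...,2]<.11)
P=W[m];A=np.c_[P[:,0]-.6436,P[:,1]+.1938,np.ones(len(P))]
s=np.linalg.lstsq(A,P[:,2],rcond=None)[0];print(m.sum(),"tilt deg",np.degrees(s[:2]),"z",s[2])
m=(d>0)&(np.hypot(W[...,0]-.6436,W[...,1]+.1938)<.03)&(W[...,2]>.12);print("bar top",np.median(W[m][:,2]),m.sum())
for t in("fob","cylinder","brass_padlock"):
    for s in silhouettes("top",t)[:1]:
        r=s["region"]&(d>0);print(t,s["position"],np.round(np.median(W[r],axis=0),3))
cv2.imwrite("pics/end.png",np.hstack([cv2.resize(a,(390,390),interpolation=2) for a in (im[105:205,185:285],im2[120:240,150:270])])[:,:,::-1])
E
```

```text
1051 tilt deg [-0.43266918 -0.01339158] z 0.10129381631771452
bar top 0.13700816604750207 133
brass_padlock [319.6, 160.4] [ 0.63  -0.402  0.015]
```

View pics/end.png

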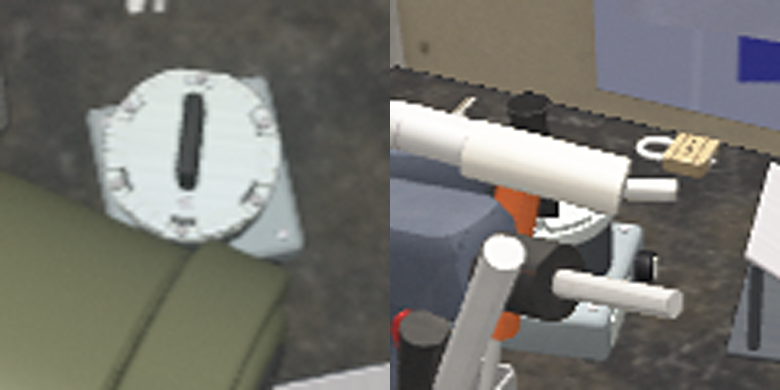

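The left crop shows the lid centred at (190,150) with a pin in each notch. Its plate top is at 101.3 mm and the bar top at 137.0 mm, which is exactly the seated height, and it is level.

```bash
python3 -c "
from plant import arm
print(arm.hand_in())"
```

```text
the job is handed in; nothing more can be done
None
```

The lid is on the barrel, released and handed in at about 12 s: it measures level and fully down on the rim, with a pin in each notch. The brass padlock measures unmoved, and the fob and cylinder, hidden behind the arm in the last picture, were never near its path at bench height.

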